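# Close up a row of soft jaws in a gang fixture and knock down the end lock

## Robot

A 6-joint arm with a two-finger parallel gripper is mounted at the origin on the work surface. World frame = base frame: x ahead of the robot, y to its left, z up, the work surface at z = 0. Lengths are in m, angles in rad, forces in N, time in s.
With the tool pointing down it reaches from about 0.425 to 0.95 m from the base axis. Payload 14.7 kg.
Tool frame: the origin (TCP) lies on the front face of the gripper's body, between the roots of the fingers; the fingertips stand 73 mm ahead of it and the grasp point (between the pads) lies 54 mm ahead of it (env.grasp_offset is the distance from the TCP to the grasp point, in m); z points along the fingers, y is the line along which they close (so a half turn about z gives the same grasp; the last joint's range is limited). The gripper opens to 85 mm and grips with 20 to 120 N. Pads are 22 mm wide; open, the fingers measure 114 mm over their backs; the gripper's body (76 mm by 85 mm) begins 54 mm behind the grasp point. The pads swing forward as they close: fully open they stand 13 mm farther back than shut.
Start: joints at [1.186, 0.48, 1.596, -0, 1.065, -0.047], TCP at [0.215, 0.613, 0.304] pointing down, gripper open.
Joint ranges: [-2.75, 2.75], [-0.82, 2.05], [0.23, 2.67], [-1.56, 4.7], [0.09, 2.69], [-2.92, 2.92]. Speed limits (rad/s): [1.89, 1.89, 2.39, 3.01, 3.01, 3.01].

## Interface

Orientations are given as a unit quaternion [w, x, y, z].
In Python, from station import env, eyes, workorder gives the robot as it stands (env), with the cameras (eyes) and the job (workorder).
- The arm moves only by the shell command python3 drive.py 'ROWS' [FORCE]. ROWS is a JSON list of rows, 1 to 12 of them, each of 5 numbers: the finger opening in m, then dx, dy, dz in m, then a turn about the tool's z in rad; each row is the pose to reach, as a shift and turn from the pose commanded when the command began, along the tool's axes at that moment; what a row does not reach only later rows make up. A row lasts 1/8 s, in which the tool goes at most 0.0625 m and 0.188 rad, less where a joint would pass 70% of its speed; a pose out of reach is approached as far as the arm can. The fingers move at their own pace and stop on an object; FORCE is the grip in N (left out, the last holds). Time passes only in rows, so rows that do not move let the fingers close. It prints the time, the measured TCP pose, the force, the opening and the grip force at its end. Input that does not fit is refused with a message, and nothing moves.
- env.observe(): the state, without advancing time (a new reading comes with each control period).
- eyes.read_camera(name): name is "scene" or "top"; returns the picture (420x560x3 uint8, red, green, blue); there is no depth.
- eyes.calibration(name): a dict with "fx", "fy", "cx", "cy" (pixels), "T" (4x4, takes a point from camera to world coordinates). Camera axes: x right, y down, z forward; pixel columns grow to the right and rows downward; lengths in m; the calibration is good to about 2 mm. A picture is of the moment at which its call begins. calibration takes no time and is no camera call.
- workorder.close_job(): hands the job in; it is judged then, once.
The state is a dict: "time": time; "q": joint angles; "qvel": joint speeds; "joint_efforts": joint torques, N m; "ee_pos": TCP position; "orientation": TCP orientation; "contact_force": force on the tool from outside, world axes, zero at the start; "ft_torque": the same for the moment, N m; "finger_gap": finger opening in m; "finger_force": force on a finger pad.
Only numpy, scipy, OpenCV 4.12 (cv2) and the standard library are available. Lean on these libraries where they do the work, as an engineer would, in place of code of your own. Each camera call takes 0.05 s, during which the arm holds its last target. There are 200 camera calls.

## Task

Get the four soft jaws in the gang fixture ready for milling: square them up along the fence and push the whole row along it, closed up without gaps, firmly but without ramming, against the end stop. Then drive the sprung drop dog fully home behind the last jaw with the copper mallet, not with the gripper, and stand or lay the mallet back down on the bench, clear of the fixture. Slide the jaws, do not lift them, and leave the other things on the bench where they are.

Things in the scene. Friction and masses are not known exactly. Their poses are not given: they have to be found in the camera images.
- fixture: steel gang fixture fixed to the bench. Origin at bench level under the middle of the closed row; x points across the row to the fence, y along the row to the end stop. Base plate, on which the jaws slide: top 20 mm above the bench, x -60 to +90, y -185 to +165 mm. Row home: jaw origins at x 0, y +95, +35, -25, -85, z 20 mm, axes parallel to the fixture's; rear face of the last jaw at y -115.
- fence (a point): middle of the fence's face, at plate height. The fence is a straight bar fixed along the +x side of the row: its face is the plane x = +28 mm of the fixture, from y -110 to +125 mm, top 46 mm above the bench, 16 mm thick. The -x side is open. A strap clamp stands behind the fence at y +100 mm, up to 42 mm high.
- stop: end stop, a fixed steel block across the +y end of the row; the jaws come up against its -y face, the plane y = +125 mm of the fixture. Origin in that face at plate level, at fixture x +7.5 mm; 71 mm wide, top 56 mm above the bench. Sliding the whole row along the plate takes about 4 to 9 N; on the stop the force rises sharply.
- dog (a joint): drop dog, the sprung end lock: metres gone down from raised, 0 to 0.026 fully home. A spring and a friction bush hold it wherever it is left; about 9 to 12 N moves it down. Home, its arm stands 2 mm behind the rear face of the closed row; if the row is not closed up it lands on top of the last jaw.
- dog_head (a point): centre of the top of the dog's strike button, 24 mm across, at fixture x +62, y -125.5 mm; 91 mm above the bench raised, 65 mm home. Below it the dog's flat arm, 16 mm wide, 14 mm thick, reaches over the plate: fixture x +6 to +72, y -133.5 to -117.5 mm, underside 67 mm above the bench raised, 41 mm home.
- mallet: copper mallet, 0.5 kg: barrel head 48 mm across, 84 mm long, standing upright on one flat face; wooden handle 22 mm wide and 26 mm high, level at mid-height of the head (42 mm), along the mallet's own -x, from the head to 178 mm from its axis. Origin at the centre of the lower (striking) face. Centre of mass within 10 mm of the head's axis.
- mallet_grip (a point): point on the axis of the mallet's handle, 55 mm from the head's axis, 42 mm above the lower face.
- jaw1: aluminium soft jaw, 56 (x) by 60 (y) by 40 mm high, about 0.3 kg, four alike; origin at the centre of its underside. +x face flat, full height; -x side a toe, upright for 22 mm then sloping back to the 36 mm wide top; y faces flat. First of the row, nearest the end stop. Stands loosely on the plate, a little askew and apart.
- jaw2: aluminium soft jaw, 56 (x) by 60 (y) by 40 mm high, about 0.3 kg, four alike; origin at the centre of its underside. +x face flat, full height; -x side a toe, upright for 22 mm then sloping back to the 36 mm wide top; y faces flat. Second of the row. Stands loosely on the plate, a little askew and apart.
- jaw3: aluminium soft jaw, 56 (x) by 60 (y) by 40 mm high, about 0.3 kg, four alike; origin at the centre of its underside. +x face flat, full height; -x side a toe, upright for 22 mm then sloping back to the 36 mm wide top; y faces flat. Third of the row. Stands loosely on the plate, a little askew and apart.
- jaw4: aluminium soft jaw, 56 (x) by 60 (y) by 40 mm high, about 0.3 kg, four alike; origin at the centre of its underside. +x face flat, full height; -x side a toe, upright for 22 mm then sloping back to the 36 mm wide top; y faces flat. Last of the row, nearest the dog; the end from which the row is pushed. Stands loosely on the plate, a little askew and apart.
- holder1: bystander: steel collet holder standing on its flange, 52 mm diameter, 98 mm high; origin at its underside.
- holder2: bystander: smaller steel collet holder standing, 47 mm diameter, 98 mm high; origin at its underside.
- sleeve: bystander: bored steel sleeve standing on end, 60 mm diameter, 55 mm high; origin at its underside.
- vblock: bystander: dark steel V-block, 50 by 70 mm and 48 mm high; origin at the centre of its underside.
- wrench: bystander: open-ended wrench lying flat; origin at its underside.
- oilcan: bystander: grey can standing, 56 mm diameter, 120 mm high; origin at its underside.

How it is judged:
On the way, in this order (a step that is already met when the one before it is completed fails the run):
1. the row stands closed up along the fence and is pressed against the end stop with more than 3 N (x of jaw1 in the frame of fixture between -0.003 and 0.003 m and y of jaw1 in the frame of fixture between 0.0915 and 0.0985 m and angle between the y axis of each of jaw1, jaw2, jaw3, jaw4 and the y axis of fixture, either way round below 0.05 rad and angle between each of jaw1, jaw2, jaw3, jaw4's own z axis and vertical below 0.05 rad and z of each of jaw1, jaw2, jaw3, jaw4 in the frame of fixture below 0.024 m and x of jaw2 in the frame of fixture between -0.003 and 0.003 m and y of jaw2 in the frame of fixture between 0.0315 and 0.0385 m and x of jaw3 in the frame of fixture between -0.003 and 0.003 m and y of jaw3 in the frame of fixture between -0.0285 and -0.0215 m and x of jaw4 in the frame of fixture between -0.003 and 0.003 m and y of jaw4 in the frame of fixture between -0.0885 and -0.0815 m and contact force between jaw1 and stop above 3 N), for 0.1 s.
2. the mallet has driven the dog home (value of joint dog above 0.0235 m and contact force between mallet and dog above 1 N).
At the end, for the whole second after the job is handed in: Each jaw flat on the plate, within 3 mm of the fence line, 3.5 mm of its closed-up place and 0.05 rad of square; dog down to within 2.5 mm of its seat; mallet released on the bench, handle below 60 mm, clear of the fixture; all at rest (x of jaw1 in the frame of fixture between -0.003 and 0.003 m and y of jaw1 in the frame of fixture between 0.0915 and 0.0985 m and angle between the y axis of each of jaw1, jaw2, jaw3, jaw4 and the y axis of fixture, either way round below 0.05 rad and angle between each of jaw1, jaw2, jaw3, jaw4's own z axis and vertical below 0.05 rad and z of each of jaw1, jaw2, jaw3, jaw4 in the frame of fixture below 0.024 m and x of jaw2 in the frame of fixture between -0.003 and 0.003 m and y of jaw2 in the frame of fixture between 0.0315 and 0.0385 m and x of jaw3 in the frame of fixture between -0.003 and 0.003 m and y of jaw3 in the frame of fixture between -0.0285 and -0.0215 m and x of jaw4 in the frame of fixture between -0.003 and 0.003 m and y of jaw4 in the frame of fixture between -0.0885 and -0.0815 m and value of joint dog above 0.0235 m and linear speed of each of jaw1, jaw2, jaw3, jaw4, mallet below 0.02 m/s and height (world z) of mallet_grip below 0.06 m and contact force between mallet and fixture below 0.1 N and contact force between the fingers and mallet below 0.1 N); the robot touches nothing.
It fails at once if a bystander is shoved by more than 20 mm (distance of any of holder1, holder2, sleeve, vblock, wrench, oilcan from where it was at the start of the episode above 0.02 m).
It fails at once if the dog is pushed with the gripper instead of the mallet (contact force between any of the arm, the fingers and dog above 3 N).
It fails at once if the row is rammed: more than 60 N on the end stop (contact force between any of jaw1, jaw2, jaw3, jaw4 and stop above 60 N).
It fails at once if a jaw is lifted off the plate or knocked over (z of any of jaw1, jaw2, jaw3, jaw4 in the frame of fixture above 0.035 m or angle between any of jaw1, jaw2, jaw3, jaw4's own z axis and vertical above 0.3 rad).
It also fails if it takes over 72 s, if anything falls off the work surface, if the arm or the gripper's body presses on something with over 40 N, if the wrist force passes 120 N, or if a joint passes its speed limit or range.

## Working session

There is one attempt and no reset: what is moved stays moved. The work goes in short steps, Python scripts to look and compute and a shell command to move; the robot and the scene stay as the last step left them, time stands still between calls to the robot, and variables do not carry over. Pictures are saved under pics/ and viewed, at most 10 in all, crops included, and the job is handed in when it is done.

```bash
ls; mkdir -p pics; python3 - <<'E'
from station import env, eyes, workorder
import cv2
for n in("top","scene"):
    im=eyes.read_camera(n); cv2.imwrite(f"pics/{n}0.png",cv2.cvtColor(im,cv2.COLOR_RGB2BGR))
    c=eyes.calibration(n); print(n,c)
print(env.observe())
E
```

```text
drive.py
pics
station.py
top {'fx': 518.9049386336926, 'fy': 518.9049386336926, 'cx': 280.91398804407027, 'cy': 206.23200389362125, 'T': array([[ 0.02932094, -0.99102799,  0.13039861,  0.37737219],
       [-0.99955587, -0.02976469, -0.00145499,  0.06017902],
       [ 0.00532321, -0.13029804, -0.99146058,  1.33285207],
       [ 0.        ,  0.        ,  0.        ,  1.        ]])}
scene {'fx': 472.8479694239425, 'fy': 472.8479694239425, 'cx': 281.1430799279428, 'cy': 212.06427584211428, 'T': array([[ 0.27850978,  0.7741814 , -0.56839728,  1.20105572],
       [ 0.96029621, -0.23447009,  0.1511786 , -0.13692997],
       [-0.0162325 , -0.58793447, -0.80874568,  1.05160473],
       [ 0.        ,  0.        ,  0.        ,  1.        ]])}
{'time': 0.1, 'q': array([ 1.18638185e+00,  4.80762744e-01,  1.59680165e+00,  1.64398306e-05,
        1.06509528e+00, -4.65648929e-02]), 'qvel': array([ 0.00091604, -0.00190137, -0.00183489, -0.0002712 , -0.00047364,
       -0.00029845]), 'joint_efforts': array([ 3.33695396e-03, -9.52257085e+01, -4.31047189e+01, -3.19010651e-04,
        5.19568595e-03,  4.17519527e-05]), 'ee_pos': array([0.21529631, 0.61300757, 0.3033441 ]), 'orientation': array([-1.21100644e-04,  1.68126447e-01,  9.85765293e-01, -5.19632584e-04]), 'contact_force': array([-0.44649102, -0.02871516, -0.01668772]), 'ft_torque': array([ 0.01332245,  0.02035454, -0.0194216 ]), 'finger_force': 0.0, 'finger_gap': 0.08543887058984552}
```

View pics/top0.png

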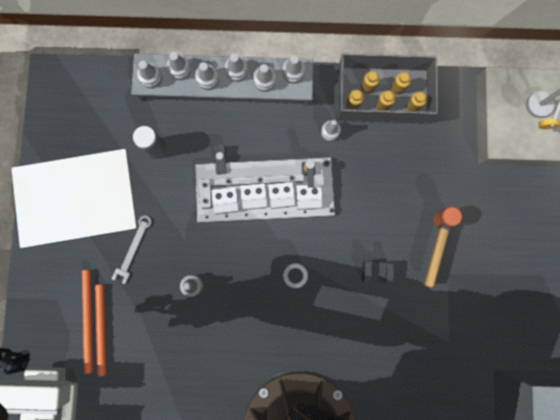

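View pics/scene0.png

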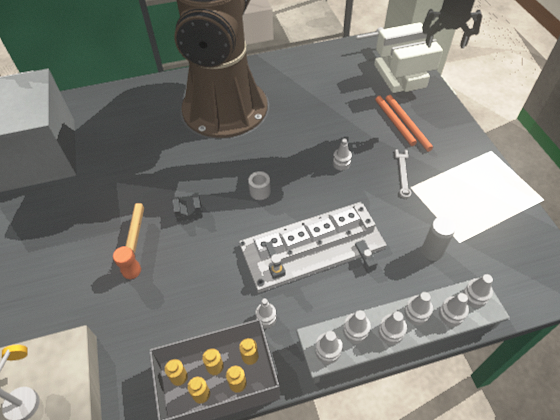

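The top view shows the fixture around (265,190), with the stop on its left side at (205,195), the strap clamp at (220,158) and the dog at (310,170). The four white jaws are at (224,200), (254,195), (281,194) and (310,196). The mallet head is at (452,217), with its handle down to (430,285). Next I'll measure.

```bash
cat > h.py <<'E'
from station import env, eyes, workorder
import numpy as np, cv2
def ray(n,uv,z):
    c=eyes.calibration(n);T=c["T"];uv=np.atleast_2d(np.asarray(uv,float))
    d=np.c_[(uv[:,0]-c["cx"])/c["fx"],(uv[:,1]-c["cy"])/c["fy"],np.ones(len(uv))]@T[:3,:3].T
    return T[:3,3]+d*((z-T[2,3])/d[:,2:3])
def proj(n,p):
    c=eyes.calibration(n);T=c["T"];q=(np.atleast_2d(p)-T[:3,3])@T[:3,:3]
    return np.c_[c["cx"]+c["fx"]*q[:,0]/q[:,2],c["cy"]+c["fy"]*q[:,1]/q[:,2]]
E
python3 - <<'E'
from h import *
im=cv2.imread("pics/top0.png")
cv2.imwrite("pics/topfix.png",cv2.resize(im[140:235,185:345],None,fx=5,fy=5,interpolation=cv2.INTER_CUBIC))
g=cv2.cvtColor(im,cv2.COLOR_BGR2GRAY)
sub=np.zeros_like(g);sub[140:235,185:345]=g[140:235,185:345]
for t in(90,110):
    m=(sub>t).astype(np.uint8)
    cs,_=cv2.findContours(m,0,1);c=max(cs,key=cv2.contourArea);print(t,cv2.contourArea(c),cv2.minAreaRect(c),cv2.boxPoints(cv2.minAreaRect(c)))
m=(sub>215).astype(np.uint8);cs,_=cv2.findContours(m,0,1)
for c in cs:
    if cv2.contourArea(c)>60:
        r=cv2.minAreaRect(c);print("jaw",cv2.contourArea(c),r,ray("top",r[0],.06))
hsv=cv2.cvtColor(im,cv2.COLOR_BGR2HSV)
m=((hsv[...,1]>120)&(hsv[...,0]<25)).astype(np.uint8);m[:,:400]=0;m[:195]=0;m[300:]=0;m[:,480:]=0
ys,xs=np.nonzero(m)
cs,_=cv2.findContours(m,0,1)
for c in cs:
    if cv2.contourArea(c)>30:print("mal",cv2.contourArea(c),cv2.minAreaRect(c))
big=cv2.resize(im[195:300,410:475],None,fx=5,fy=5,interpolation=cv2.INTER_CUBIC)
cv2.imwrite("pics/topmal.png",big)
E
```

```text
90 8937.0 ((269.4926452636719, 191.6185302734375), (155.567626953125, 83.02781677246094), 5.762632846832275) [[187.93362 225.11256]
 [196.27023 142.50435]
 [351.05167 158.1245 ]
 [342.71506 240.73271]]
110 7691.5 ((263.8079833984375, 189.65960693359375), (59.22601318359375, 138.4770050048828), 87.1375961303711) [[193.17706 163.54115]
 [331.4813  156.62593]
 [334.4389  215.77806]
 [196.13467 222.69328]]
jaw 383.5 ((224.15521240234375, 199.36207580566406), (21.840961456298828, 22.671417236328125), 85.2363510131836) [[0.55771463 0.19934108 0.06      ]]
jaw 342.5 ((308.91387939453125, 195.94921875), (21.0786075592041, 22.90911865234375), 86.8201675415039) [[ 0.57258827 -0.01037924  0.06      ]]
jaw 421.5 ((253.08203125, 195.6112518310547), (21.426856994628906, 22.80158805847168), 84.5596694946289) [[0.56926269 0.12808435 0.06      ]]
jaw 431.0 ((281.19512939453125, 194.256103515625), (21.31328773498535, 22.859329223632812), 83.6598129272461) [[0.57476313 0.05849261 0.06      ]]
mal 374.0 ((447.5, 216.0), (18.0, 27.0), 90.0)
```

View pics/topfix.png

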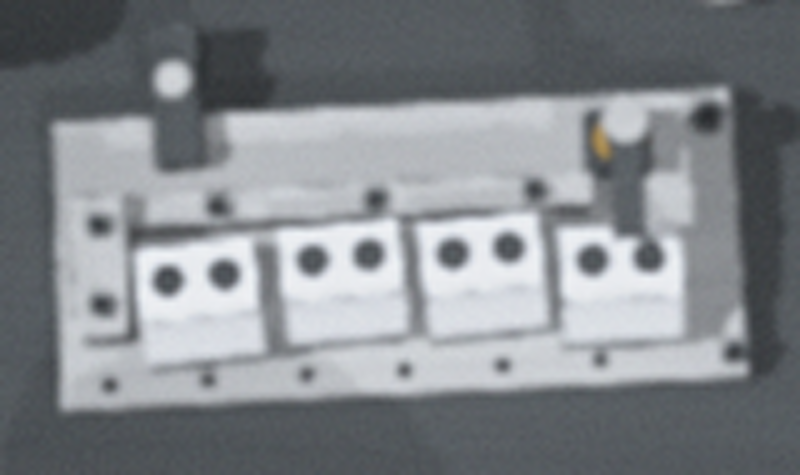

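View pics/topmal.png

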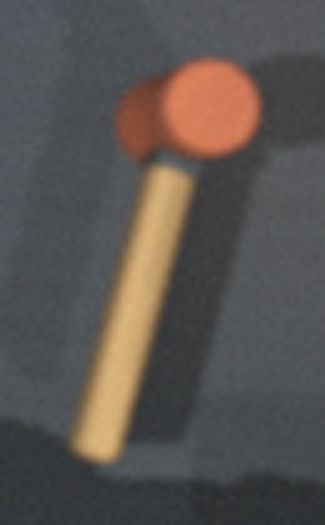

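```bash
cat >> h.py <<'E'
from scipy.spatial.transform import Rotation as R
def fit2(src,dst):
    a=src-src.mean(0);b=dst-dst.mean(0);th=np.arctan2((a[:,0]*b[:,1]-a[:,1]*b[:,0]).sum(),(a*b).sum())
    Q=np.array([[np.cos(th),-np.sin(th)],[np.sin(th),np.cos(th)]]);t=dst.mean(0)-Q@src.mean(0);return th,Q,t,dst-(src@Q.T+t)
E
python3 - <<'E'
from h import *
cr=lambda p:np.array(p,float)/5+[185,140]
w=ray("top",cr([[52,122],[732,88],[748,376],[62,410]]),.02)[:,:2]
f=np.array([[90,165],[90,-185],[-60,-185],[-60,165]])/1e3
th,Q,t,r=fit2(f,w);print("th",th,"t",t,"res mm",(r*1e3).round(1))
F=lambda p:(p[:,:2]-t)@Q*1e3
tops={"j1":[[138,250],[250,238],[265,352],[150,365]],"j2":[[278,230],[395,218],[408,332],[290,345]],"j3":[[418,225],[535,212],[548,327],[430,342]],"j4":[[558,228],[680,238],[684,338],[563,346]]}
print("j1 top far edge",F(ray("top",cr([[138,248],[252,237]]),.06)))
print("j2",F(ray("top",cr([[278,230],[395,218]]),.06)))
print("j3",F(ray("top",cr([[418,222],[535,212]]),.06)))
print("j4 left edge",F(ray("top",cr([[557,228]]),.06)), "toe near edge z42",F(ray("top",cr([[563,346],[684,338]]),.042)))
print("toes",F(ray("top",cr([[150,367],[265,354],[290,346],[408,333],[430,343],[548,328]]),.042)).round(1))
print("dog head",F(ray("top",cr([[628,118]]),.091)))
# mallet
cm=lambda p:np.array(p,float)/5+[410,195]
print("head top centre",ray("top",cm([[211,109]]),.084),"handle",ray("top",cm([[172,172],[97,452]]),.055))
o=env.observe();Rm=R.from_quat(o["orientation"],scalar_first=True).as_matrix();print(Rm.round(3),env.grasp_offset)
E
```

```text
th 0.0801797963938934 t [0.57605202 0.10955483] res mm [[-0.4  0.5]
 [ 0.1 -0.8]
 [ 0.1  0.5]
 [ 0.3 -0.2]]
j1 top far edge [[ 14.82225676 118.70684115]
 [ 17.52827787  61.97757358]]
j2 [[20.40738927 48.9344933 ]
 [23.55084659 -9.43302812]]
j3 [[ 20.96347555 -20.76548138]
 [ 23.10053101 -79.17925699]]
j4 left edge [[ 14.48891128 -89.67893328]] toe near edge z42 [[ -42.51293199  -90.19894743]
 [ -41.51948136 -151.08065583]]
toes [[-42.7 116.9]
 [-39.1  59.2]
 [-35.6  46.5]
 [-32.  -12.9]
 [-37.7 -23.7]
 [-33.  -83.2]]
dog head [[  61.85182077 -125.90923575]]
head top centre [[ 0.5282552  -0.35764058  0.084     ]] handle [[ 0.49980402 -0.34759304  0.055     ]
 [ 0.36166855 -0.30935391  0.055     ]]
[[-0.943  0.331 -0.   ]
 [ 0.331  0.943 -0.001]
 [ 0.    -0.001 -1.   ]] 0.0539
```

```bash
cat >> h.py <<'E'
TH=0.0802;T0=np.array([.57605,.10955]);QF=np.array([[np.cos(TH),-np.sin(TH)],[np.sin(TH),np.cos(TH)]])
def fx(x,y,z): # fixture mm -> world
    return np.r_[QF@np.array([x,y])/1e3+T0,z/1e3]
def infix(p): return np.r_[(np.asarray(p[:2])-T0)@QF,p[2]]*1e3
def move(target,ang=None):
    """tool-axis shift (m) from measured pose to world target; turn so tool y has world angle ang"""
    o=env.observe();M=R.from_quat(o["orientation"],scalar_first=True).as_matrix()
    a=np.arctan2(M[1,1],M[0,1]);print("shift",(M.T@(target-o["ee_pos"])).round(4),"turn",None if ang is None else round(-(ang-a),4),"fix",infix(o["ee_pos"]).round(1),"F",o["contact_force"].round(1),"t",o["time"])
E
python3 -c "
from h import *
move(fx(-75,89,200),np.pi/2+TH)"
```

```text
shift [-0.4026 -0.3044  0.1036] turn -0.4181 fix [-319.3  530.7  303.3] F [-0.4 -0.  -0. ] t 0.1
```

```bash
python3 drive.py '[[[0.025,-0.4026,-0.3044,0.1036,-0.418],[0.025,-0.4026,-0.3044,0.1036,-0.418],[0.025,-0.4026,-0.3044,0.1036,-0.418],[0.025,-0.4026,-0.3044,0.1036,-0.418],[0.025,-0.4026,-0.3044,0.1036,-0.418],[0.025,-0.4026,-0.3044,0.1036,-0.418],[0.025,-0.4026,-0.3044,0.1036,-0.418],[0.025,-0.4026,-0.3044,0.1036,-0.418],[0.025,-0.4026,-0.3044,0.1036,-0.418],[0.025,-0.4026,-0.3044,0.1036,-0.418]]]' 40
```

```text
refused: ROWS must be a list of rows, each a list of 5 numbers. Nothing was moved.
```

Nothing moved. I misread the format; it is a list of rows, each a list of 5 numbers. Resending.

```bash
python3 drive.py '[[0.025,-0.4026,-0.3044,0.1036,-0.418],[0.025,-0.4026,-0.3044,0.1036,-0.418],[0.025,-0.4026,-0.3044,0.1036,-0.418],[0.025,-0.4026,-0.3044,0.1036,-0.418],[0.025,-0.4026,-0.3044,0.1036,-0.418],[0.025,-0.4026,-0.3044,0.1036,-0.418],[0.025,-0.4026,-0.3044,0.1036,-0.418],[0.025,-0.4026,-0.3044,0.1036,-0.418],[0.025,-0.4026,-0.3044,0.1036,-0.418],[0.025,-0.4026,-0.3044,0.1036,-0.418]]' 40; python3 -c "
from h import *
move(fx(-75,89,100),np.pi/2+TH)"
```

```text
time: 1.35
ee_pos: [0.4946, 0.1918, 0.1999]
orientation: [-0.0, -0.039, 0.999, -0.0]
contact_force: [-0.1, 0.4, 0.7]
finger_gap: 0.0249
finger_force: 0.0
shift [0.0003 0.0005 0.0999] turn -0.0023 fix [-74.6  88.5 199.9] F [-0.1  0.4  0.7] t 1.35
```

```bash
python3 drive.py '[[0.025,0,0,0.05,0],[0.025,0,0,0.1,0],[0.025,0,0,0.1,0],[0.025,-0.012,0,0.1,0],[0.025,-0.018,0,0.1,0],[0.025,-0.022,0,0.1,0],[0.025,-0.026,0,0.1,0],[0.025,-0.030,0,0.1,0],[0.025,-0.033,0,0.1,0]]'; python3 -c "
from h import *
move(fx(-39,89,100),np.pi/2+TH)"
```

```text
time: 2.48
ee_pos: [0.5273, 0.1952, 0.1003]
orientation: [-0.0, -0.04, 0.999, -0.0]
contact_force: [-2.8, -0.0, 2.1]
finger_gap: 0.0252
finger_force: 1.3
shift [-0.0028 -0.0003  0.0003] turn -0.0001 fix [-41.8  89.3 100.3] F [-2.8 -0.   2.1] t 2.475
```

Contact; continue to the fence in small steps.

```bash
python3 drive.py '[[0.025,-0.001,0,0,0],[0.025,-0.002,0,0,0],[0.025,-0.003,0,0,0]]'; python3 drive.py '[[0.025,-0.001,0,0,0],[0.025,-0.001,0,0,0]]';python3 -c "
from h import *
move(fx(-39,89,100),np.pi/2+TH)"
```

```text
time: 2.85
ee_pos: [0.5302, 0.1955, 0.1002]
orientation: [-0.0, -0.04, 0.999, -0.0]
contact_force: [-0.8, 0.0, 0.0]
finger_gap: 0.0246
finger_force: 0.7
time: 3.1
ee_pos: [0.5315, 0.1956, 0.1003]
orientation: [0.0, -0.04, 0.999, 0.0]
contact_force: [-1.1, -0.6, -0.4]
finger_gap: 0.0248
finger_force: 0.2
shift [ 0.0015 -0.0004  0.0003] turn -0.0 fix [-37.5  89.4 100.3] F [-1.1 -0.6 -0.4] t 3.1
```

```bash
python3 drive.py '[[0.025,-0.001,0,0,0],[0.025,-0.002,0,0,0],[0.025,-0.002,0,0,0]]'|grep -E 'ee_pos|contact'; python3 drive.py '[[0.025,-0.001,0,0,0],[0.025,-0.001,0,0,0]]'|grep -E 'ee_pos|contact';python3 -c "
from h import *
move(fx(-39,89,100),np.pi/2+TH)
im=eyes.read_camera('top');cv2.imwrite('pics/t2.png',cv2.resize(cv2.cvtColor(im,4)[140:235,185:345],None,fx=5,fy=5,interpolation=2))"
```

```text
ee_pos: [0.532, 0.1956, 0.1002]
contact_force: [-9.1, 1.1, 5.4]
ee_pos: [0.5321, 0.1955, 0.1]
contact_force: [-12.9, 0.6, 9.3]
shift [ 0.0021 -0.0002  0.0001] turn 0.0 fix [-36.9  89.2 100. ] F [-12.9   0.6   9.3] t 3.725
```

View pics/t2.png

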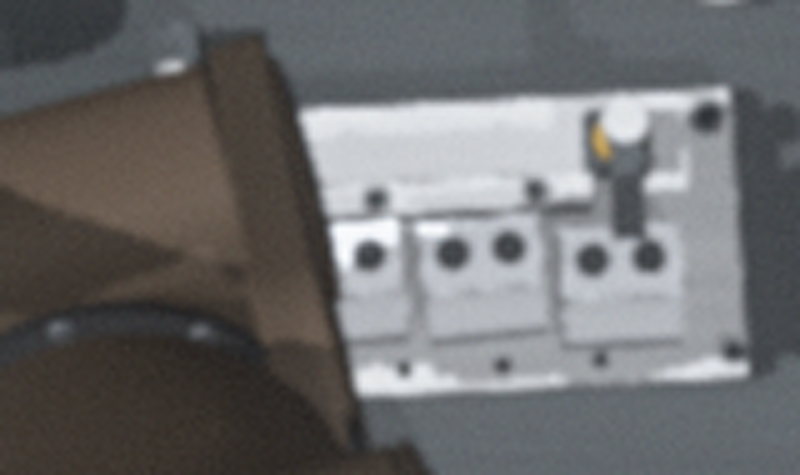

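```bash
python3 drive.py '[[0.025,0.02,0,0,0],[0.025,0.02,-0.035,0,0],[0.025,0.02,-0.071,0,0],[0.025,0.013,-0.071,0,0],[0.025,0.010,-0.071,0,0],[0.025,0.007,-0.071,0,0],[0.025,0.004,-0.071,0,0],[0.025,0.002,-0.071,0,0],[0.025,0,-0.071,0,0],[0.025,0,-0.071,0,0]]'|grep -E 'ee_pos|contact';python3 -c "
from h import *
move(fx(-37,18,100),np.pi/2+TH)"
```

```text
ee_pos: [0.5378, 0.1252, 0.0999]
contact_force: [-11.4, 1.1, 6.5]
shift [ 0.0002 -0.0006 -0.0001] turn 0.0004 fix [-36.9  18.6  99.9] F [-11.4   1.1   6.5] t 5.025
```

```bash
python3 drive.py '[[0.025,0.02,0,0,0],[0.025,0.02,-0.035,0,0],[0.025,0.02,-0.071,0,0],[0.025,0.013,-0.071,0,0],[0.025,0.010,-0.071,0,0],[0.025,0.007,-0.071,0,0],[0.025,0.004,-0.071,0,0],[0.025,0.002,-0.071,0,0],[0.025,0,-0.071,0,0],[0.025,0,-0.071,0,0]]'|grep -E 'ee_pos|contact';python3 -c "
from h import *
move(fx(-37,-52,100),np.pi/2+TH)"
python3 drive.py '[[0.025,0.025,0,0,0],[0.025,0.025,-0.035,0,0],[0.025,0.025,-0.068,0,0],[0.025,0.018,-0.068,0,0],[0.025,0.015,-0.068,0,0],[0.025,0.012,-0.068,0,0],[0.025,0.009,-0.068,0,0],[0.025,0.006,-0.068,0,0],[0.025,0.003,-0.068,0,0],[0.025,0.001,-0.068,0,0],[0.025,0,-0.068,0,0],[0.025,0,-0.068,0,0]]'|grep -E 'ee_pos|contact';python3 -c "
from h import *
move(fx(-37,-120,100),np.pi/2+TH)"
```

```text
ee_pos: [0.5436, 0.0545, 0.0999]
contact_force: [-11.4, 0.6, 7.4]
shift [ 0.0002  0.0002 -0.0001] turn 0.0003 fix [-36.8 -52.2  99.9] F [-11.4   0.6   7.4] t 6.275
ee_pos: [0.5492, -0.0134, 0.1]
contact_force: [-11.7, -2.7, 7.0]
shift [0.0004 0.0004 0.    ] turn 0.0001 fix [ -36.6 -120.4  100. ] F [-11.7  -2.7   7. ] t 7.775
```

```bash
python3 drive.py '[[0.025,0.025,0,0,0],[0.0,0.025,-0.04,0,0],[0.0,0.025,-0.077,0,0],[0.0,0,-0.077,0,0],[0.0,-0.0255,-0.077,0,0],[0.0,-0.0255,-0.077,0,0]]'|grep -E 'ee_pos|contact|gap';python3 -c "
from h import *
move(fx(-9,-166,100),np.pi/2+TH)"
```

```text
ee_pos: [0.5848, -0.0884, 0.1005]
contact_force: [0.3, -0.1, 0.2]
finger_gap: -0.0
shift [0.0018 0.032  0.0005] turn 0.0001 fix [  -7.2 -198.   100.5] F [ 0.3 -0.1  0.2] t 8.525
```

```bash
python3 drive.py '[[0,0.001,0.02,0,0],[0,0.001,0.028,0,0],[0,0.001,0.033,0,0],[0,0.001,0.037,0,0],[0,0.001,0.041,0,0],[0,0.001,0.045,0,0],[0,0.001,0.048,0,0],[0,0.001,0.051,0,0],[0,0.001,0.054,0,0],[0,0.001,0.057,0,0]]'|grep -E 'ee_pos|contact|gap';python3 -c "
from h import *
move(fx(-9,-130,100),np.pi/2+TH)
im=eyes.read_camera('scene');p=proj('scene',fx(0,0,20))[0].astype(int);print(p)
cv2.imwrite('pics/s2.png',cv2.resize(cv2.cvtColor(im,4)[p[1]-60:p[1]+60,p[0]-80:p[0]+80],None,fx=5,fy=5,interpolation=2))"
```

```text
ee_pos: [0.577, -0.0317, 0.1003]
contact_force: [-1.5, -7.0, 1.4]
finger_gap: -0.0001
shift [-0.0014  0.0108  0.0003] turn -0.0 fix [ -10.4 -140.8  100.3] F [-1.5 -7.   1.4] t 9.775
[311 237]
```

View pics/s2.png

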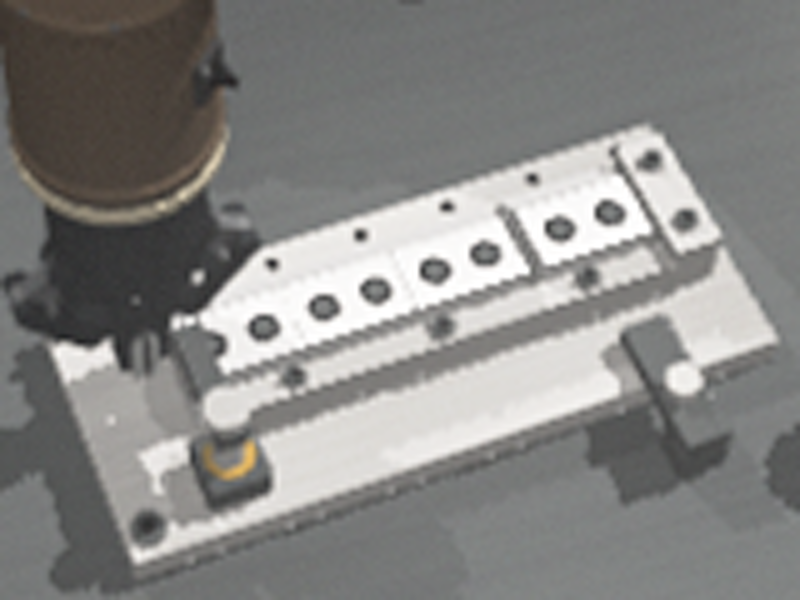

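The scene view shows jaws 2–4 closed up, from about (200,340) to (525,265) in the crop. A small gap remains to jaw1 at (520,240), and another to the stop at (650,215). I'll keep pushing gently.

```bash
python3 drive.py '[[0,0,0.002,0,0],[0,0,0.004,0,0],[0,0,0.006,0,0],[0,0,0.008,0,0]]'|grep -E 'ee_pos|contact'; python3 drive.py '[[0,0,0.001,0,0],[0,0,0.002,0,0]]'|grep -E 'ee_pos|contact';  python3 -c "
from h import *
move(fx(-9,-130,100),np.pi/2+TH)"
```

```text
ee_pos: [0.5764, -0.0238, 0.1003]
contact_force: [-1.0, -8.1, 1.6]
ee_pos: [0.5762, -0.0219, 0.1003]
contact_force: [-1.8, -8.1, 2.1]
shift [-0.0014  0.001   0.0003] turn -0.0001 fix [ -10.4 -131.   100.3] F [-1.8 -8.1  2.1] t 10.575
```

```bash
for i in 1 2 3; do python3 drive.py '[[0,0,0.001,0,0],[0,0,0.002,0,0]]'|grep -E 'ee_pos|contact'; done
```

```text
ee_pos: [0.576, -0.0199, 0.1003]
contact_force: [-2.6, -9.5, 1.4]
ee_pos: [0.5759, -0.0179, 0.1003]
contact_force: [-1.2, -8.2, 2.3]
ee_pos: [0.5757, -0.0159, 0.1003]
contact_force: [-1.5, -9.2, 2.4]
```

```bash
for i in 1 2; do python3 drive.py '[[0,0,0.001,0,0],[0,0,0.002,0,0]]'|grep -E 'ee_pos|contact'; done; python3 -c "
from h import *
move(fx(-9,-125,100),np.pi/2+TH)
im=eyes.read_camera('scene');p=proj('scene',fx(0,0,20))[0].astype(int)
cv2.imwrite('pics/s3.png',cv2.resize(cv2.cvtColor(im,4)[p[1]-60:p[1]+60,p[0]-80:p[0]+80],None,fx=5,fy=5,interpolation=2))"
```

```text
ee_pos: [0.5756, -0.0151, 0.1004]
contact_force: [-2.0, -32.6, 2.1]
ee_pos: [0.5756, -0.0147, 0.1004]
contact_force: [-4.2, -53.6, 2.6]
shift [-0.0014 -0.0012  0.0004] turn 0.0006 fix [ -10.4 -123.8  100.4] F [ -4.2 -53.6   2.6] t 11.825
```

View pics/s3.png

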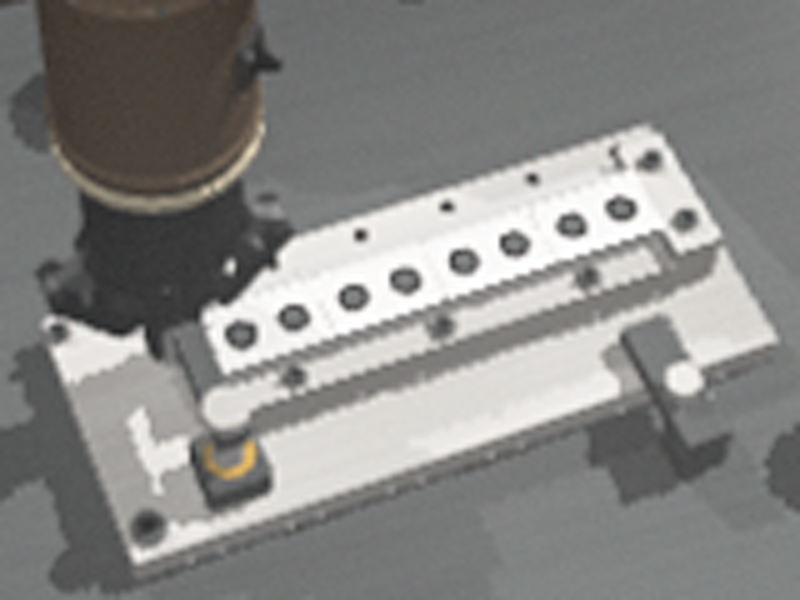

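```bash
python3 drive.py '[[0,0,-0.004,0,0],[0,0,-0.03,0,0],[0,0,-0.03,-0.06,0],[0,0,-0.03,-0.12,0]]'|grep -E 'ee_pos|contact'; python3 -c "
from h import *
move(np.r_[.4822,-.3436,.25],1.290)"
```

```text
ee_pos: [0.5775, -0.0416, 0.2211]
contact_force: [2.1, -0.2, -0.6]
shift [ 0.119  -0.2935 -0.0289] turn 0.3602 fix [ -10.7 -150.8  221.1] F [ 2.1 -0.2 -0.6] t 12.375
```

```bash
python3 drive.py '[[0.06,0.119,-0.2935,-0.029,0.36],[0.06,0.119,-0.2935,-0.029,0.36],[0.06,0.119,-0.2935,-0.029,0.36],[0.06,0.119,-0.2935,-0.029,0.36],[0.06,0.119,-0.2935,-0.029,0.36],[0.06,0.119,-0.2935,-0.029,0.36],[0.06,0.119,-0.2935,-0.029,0.36]]'|grep -E 'ee_pos|contact'; python3 -c "
from h import *
im=eyes.read_camera('top');cv2.imwrite('pics/t4.png',cv2.cvtColor(im,4))
cv2.imwrite('pics/t4c.png',cv2.resize(cv2.cvtColor(im,4)[140:235,185:345],None,fx=5,fy=5,interpolation=cv2.INTER_CUBIC))
move(np.r_[.4822,-.3436,.098],1.290)"
```

```text
ee_pos: [0.4825, -0.3435, 0.2491]
contact_force: [0.3, 0.5, -0.2]
shift [ 0.0003 -0.0011  0.1511] turn 0.0009 fix [-129.2 -443.3  249.1] F [-0.4 -0.1 -0.1] t 13.3
```

View pics/t4c.png

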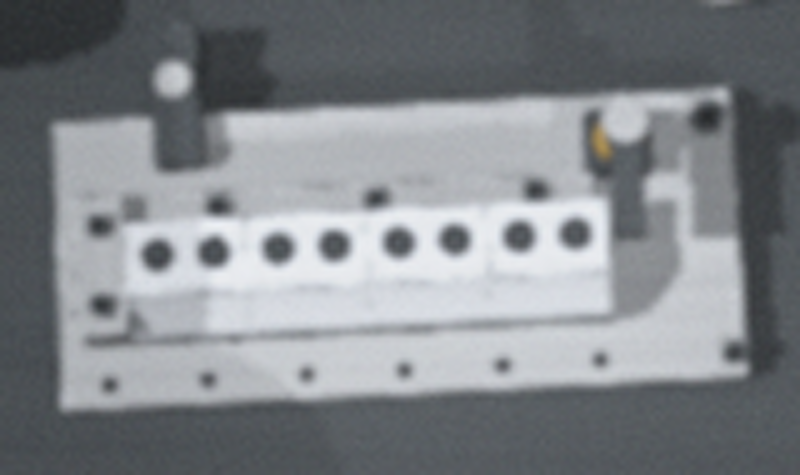

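The crop shows the row closed and straight. The hole line runs from (157,255) to (575,233), parallel to the plate edge, and the rear face is at (611,235) with the dog arm just behind it. I'll check the numbers and then grip the mallet.

```bash
python3 -c "
from h import *
im=cv2.imread('pics/t4c.png',0)
P=[]
for u in (157,214,278,334,400,455,519,575):
    v0=int(255-(u-157)*.0526); s=255-im[v0-16:v0+17,u-16:u+17].astype(float); s=np.clip(s-90,0,None); yy,xx=np.mgrid[-16:17,-16:17]
    P.append([(u+(xx*s).sum()/s.sum())/5+185,(v0+(yy*s).sum()/s.sum())/5+140])
for p in ray('top',P,.06): print(infix(p).round(1))
print('rear',[infix(p).round(1) for p in ray('top',np.array([[610,200],[612,270]])/5+[185,140],.06)])
"
python3 drive.py '[[0.06,0,-0.001,0.06,0],[0.06,0,-0.001,0.12,0],[0.06,0,-0.001,0.15,0],[0.06,0,-0.001,0.15,0]]' 120|grep -E 'ee_pos|contact'
python3 drive.py '[[0.0,0,0,0,0],[0.0,0,0,0,0],[0.0,0,0,0,0],[0.0,0,0,0,0]]' 120
```

```text
[ 10.9 109.3  60. ]
[11.1 81.6 60. ]
[11.3 49.3 60. ]
[11.4 21.4 60. ]
[ 11.3 -10.6  60. ]
[ 11.5 -38.5  60. ]
[ 11.4 -70.5  60. ]
[ 11.4 -98.5  60. ]
rear [array([  27.3, -116.8,   60. ]), array([  -8. , -115.8,   60. ])]
ee_pos: [0.482, -0.3421, 0.0973]
contact_force: [-0.1, 0.5, 0.2]
time: 14.3
ee_pos: [0.4832, -0.3447, 0.101]
orientation: [0.001, 0.139, 0.99, -0.0]
contact_force: [-0.4, 3.9, 8.8]
finger_gap: 0.0199
finger_force: 116.3
```

```bash
python3 drive.py '[[0,0,0,-0.03,0],[0,0,0,-0.08,0],[0,0,0,-0.13,0],[0,0,0,-0.16,0],[0,0,0,-0.16,0]]' 120; python3 -c "
from h import *
im=eyes.read_camera('scene');p=proj('scene',[.5,-.34,.2])[0].astype(int);print(p)
cv2.imwrite('pics/s5.png',cv2.resize(cv2.cvtColor(im,4)[max(p[1]-75,0):p[1]+75,max(p[0]-90,0):p[0]+90],None,fx=4,fy=4,interpolation=2))"
```

```text
time: 14.92
ee_pos: [0.4833, -0.3451, 0.2622]
orientation: [0.002, 0.139, 0.99, -0.001]
contact_force: [-0.1, 0.3, -5.6]
finger_gap: 0.0198
finger_force: 118.2
[112 214]
```

View pics/s5.png

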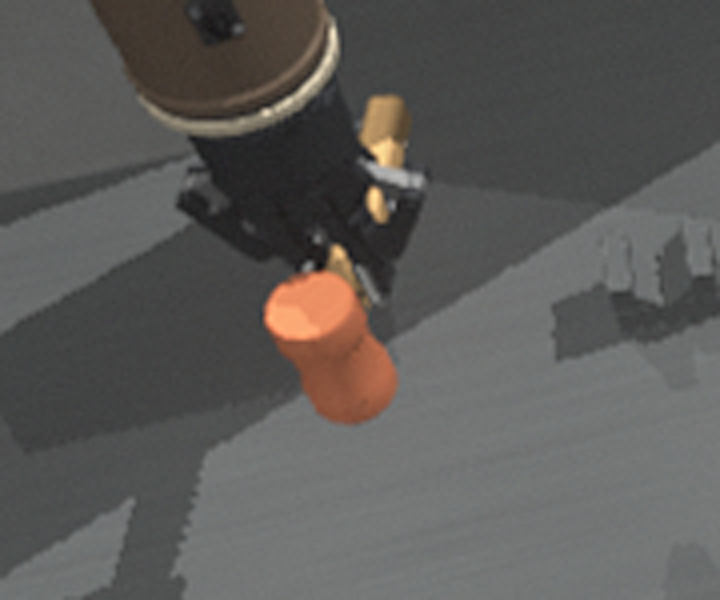

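```bash
python3 -c "
from h import *
o=env.observe();M=R.from_quat(o['orientation'],scalar_first=True).as_matrix();g=o['ee_pos']+M[:,2]*.054
print(M.round(3))
c=g-M[:,0]*.048
for a in (0,.1,.2):
  for s in (1,-1):
    ax=M[:,2]*-np.cos(a)-M[:,0]*np.sin(a)   # droop: top leans away from handle
    hc=g-(M[:,0]*np.cos(a)-(-M[:,2])*-np.sin(a)*1)*0.048 if 0 else g+R.from_rotvec(M[:,1]*(-a)).apply(-M[:,0]*.048)
    ax=R.from_rotvec(M[:,1]*(-a)).apply(-M[:,2])
    print(a,s,((proj('scene',hc+s*.042*ax)-[22,139])*4).round(),hc.round(3),ax.round(2))
" 
```

```text
[[-0.961  0.276  0.002]
 [ 0.276  0.961 -0.001]
 [-0.002 -0.001 -1.   ]]
0 1 [[305. 299.]] [ 0.529 -0.358  0.206] [-0.  0.  1.]
0 -1 [[354. 386.]] [ 0.529 -0.358  0.206] [-0.  0.  1.]
0.1 1 [[304. 287.]] [ 0.529 -0.358  0.211] [-0.1   0.03  0.99]
0.1 -1 [[349. 387.]] [ 0.529 -0.358  0.211] [-0.1   0.03  0.99]
0.2 1 [[303. 275.]] [ 0.528 -0.358  0.216] [-0.19  0.06  0.98]
0.2 -1 [[345. 387.]] [ 0.528 -0.358  0.216] [-0.19  0.06  0.98]
```

The mallet is held close to upright: the head top is at (312,308) and its base at about (352,388) in the crop, against (305,299) and (354,386) predicted for no tilt. I'll carry it over to the dog.

```bash
python3 -c "
from h import *
move(fx(15.3,-125.5,262),np.pi/2+TH)"
```

```text
shift [-0.023   0.3502 -0.0021] turn -0.3601 fix [-129.6 -445.1  260.2] F [ 0.  -0.3 -5. ] t 14.975
```

```bash
python3 drive.py '[[0,-0.003,0.04,0,-0.05],[0,-0.008,0.09,0,-0.11],[0,-0.012,0.14,0,-0.17],[0,-0.016,0.19,0,-0.23],[0,-0.020,0.24,0,-0.29],[0,-0.023,0.29,0,-0.36],[0,-0.023,0.33,0,-0.36],[0,-0.023,0.35,0,-0.36],[0,-0.023,0.35,0,-0.36],[0,-0.023,0.35,0,-0.36]]'; python3 -c "
from h import *
move(fx(15.3,-125.5,225),np.pi/2+TH)
im=eyes.read_camera('scene');p=proj('scene',fx(62,-125,120))[0].astype(int);print(p)
cv2.imwrite('pics/s6.png',cv2.resize(cv2.cvtColor(im,4)[max(p[1]-75,0):p[1]+75,max(p[0]-90,0):p[0]+90],None,fx=4,fy=4,interpolation=2))"
```

```text
time: 16.23
ee_pos: [0.6007, -0.0151, 0.2585]
orientation: [-0.001, -0.04, 0.999, -0.0]
contact_force: [1.0, -0.1, -5.1]
finger_gap: 0.02
finger_force: 118.7
shift [-0.0008  0.0008  0.0335] turn -0.0003 fix [  14.6 -126.3  258.5] F [ 1.  -0.1 -5.1] t 16.225
[273 251]
```

View pics/s6.png

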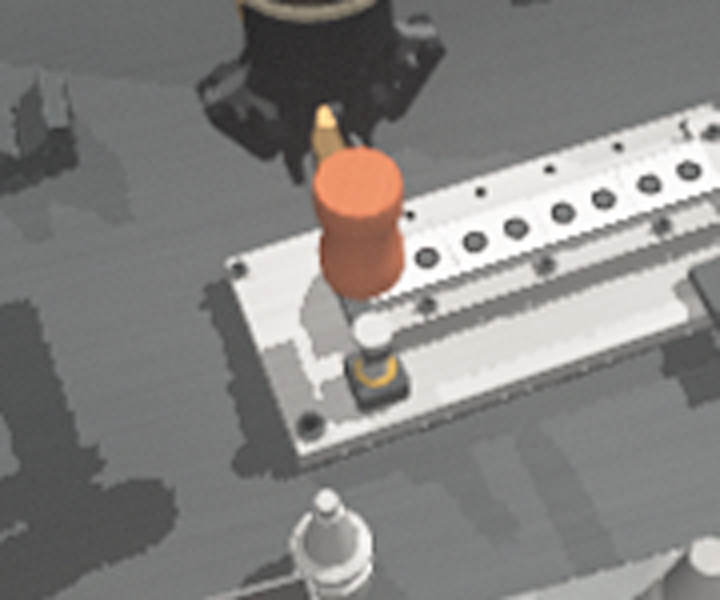

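The head hangs above the button: its lower face centre is near (362,262) in the crop, and the button at (372,330) sits lower down, as expected.

```bash
python3 -c "
from h import *
print(infix(ray('scene',np.array([[362,262]])/4+[183,176],.157)[0]),infix(ray('scene',np.array([[359,184]])/4+[183,176],.241)[0]),infix(ray('scene',np.array([[373,328]])/4+[183,176],.091)[0]))"
python3 drive.py '[[0,-0.001,0.001,0.02,0],[0,-0.001,0.001,0.04,0],[0,-0.001,0.001,0.05,0],[0,-0.001,0.001,0.055,0],[0,-0.001,0.001,0.055,0]]'
```

```text
[  59.85047604 -123.51759093  157.        ] [  65.09499237 -124.49536385  241.        ] [  65.09366434 -120.63150804   91.        ]
time: 16.9
ee_pos: [0.6022, -0.0136, 0.2044]
orientation: [-0.0, -0.04, 0.999, -0.0]
contact_force: [0.3, -0.3, -3.6]
finger_gap: 0.0202
finger_force: 118.4
```

```bash
python3 drive.py '[[0,0,0,0.006,0],[0,0,0,0.012,0],[0,0,0,0.018,0],[0,0,0,0.024,0],[0,0,0,0.03,0]]'; python3 drive.py '[[0,0,0,0.002,0],[0,0,0,0.004,0],[0,0,0,0.006,0],[0,0,0,0.008,0]]'
```

```text
time: 17.52
ee_pos: [0.6022, -0.0133, 0.1743]
orientation: [0.0, -0.04, 0.999, -0.0]
contact_force: [-4.1, -0.5, 5.1]
finger_gap: 0.0196
finger_force: 119.7
time: 18.02
ee_pos: [0.6022, -0.0133, 0.1665]
orientation: [0.0, -0.04, 0.999, 0.0]
contact_force: [-4.5, 0.5, 6.5]
finger_gap: 0.0199
finger_force: 119.8
```

```bash
for i in 1 2 3; do python3 drive.py '[[0,0,0,0.001,0],[0,0,0,0.002,0]]'|grep -E 'ee_pos|contact'; done
```

```text
ee_pos: [0.6019, -0.0133, 0.1652]
contact_force: [-13.6, -0.3, 29.8]
ee_pos: [0.602, -0.0133, 0.1643]
contact_force: [-20.2, -1.9, 47.6]
ee_pos: [0.6016, -0.0133, 0.1629]
contact_force: [-24.8, 2.4, 56.1]
```

```bash
python3 drive.py '[[0,0,0,-0.03,0],[0,0,0,-0.08,0],[0,0,0,-0.1,0]]'|grep -E 'ee_pos|contact'; python3 -c "
from h import *
move(np.r_[.4833,-.3447,.262],1.290)"
```

```text
ee_pos: [0.6031, -0.0134, 0.2628]
contact_force: [0.4, 0.0, -4.8]
shift [ 0.146  -0.3207  0.0005] turn 0.3611 fix [  17.2 -124.7  262.8] F [ 0.4  0.  -4.8] t 19.15
```

```bash
python3 drive.py '[[0,0.02,-0.04,0,0.05],[0,0.04,-0.08,0,0.1],[0,0.06,-0.13,0,0.15],[0,0.08,-0.18,0,0.2],[0,0.1,-0.22,0,0.25],[0,0.12,-0.27,0,0.3],[0,0.146,-0.3207,0,0.36],[0,0.146,-0.3207,0,0.36],[0,0.146,-0.3207,0,0.36],[0,0.146,-0.3207,0,0.36]]'|grep -E 'ee_pos|contact'; python3 -c "
from h import *
move(np.r_[.4833,-.3447,.106],1.290)
im=eyes.read_camera('top')
cv2.imwrite('pics/t7.png',cv2.cvtColor(im,4))
# dog head blob near predicted pixels
g=cv2.cvtColor(im,cv2.COLOR_RGB2GRAY)
for z in(91,65):
  print(z,proj('top',fx(62,-125.5,z)))
p=proj('top',fx(62,-125.5,78))[0].astype(int);s=g[p[1]-8:p[1]+9,p[0]-8:p[0]+9]
o=cv2.imread('pics/t4.png',0)[p[1]-8:p[1]+9,p[0]-8:p[0]+9]
print(p);print(o);print(s)
im=eyes.read_camera('scene');cv2.imwrite('pics/s7.png',cv2.cvtColor(im,4))
"
```

```text
ee_pos: [0.4827, -0.3437, 0.2601]
contact_force: [0.3, 0.4, -5.2]
shift [-0.0009 -0.0008  0.1541] turn 0.0023 fix [-129.4 -444.4  260.1] F [ 0.3  0.4 -5.2] t 20.4
91 [[310.43052925 163.548584  ]]
65 [[309.78623072 165.76012828]]
[310 164]
[[ 76  82  78  80  78  77  80  80  81  76  78  79  77  77  77  76  81]
 [ 84  82  84  87  83  85  88  95  92  89  88  92  92  94  95  99  97]
 [101 101 106 117 117 123 132 136 127 129 135 139 142 146 148 147 145]
 [140 142 150 152 158 164 177 182 178 176 175 182 186 188 190 188 192]
 [171 171 172 172 177 187 198 198 198 193 193 191 194 199 196 199 203]
 [163 155 151 164 181 192 199 197 201 198 195 190 181 181 178 180 183]
 [133 111 120 152 183 196 200 196 199 199 195 188 164 150 149 149 149]
 [102  86 105 156 189 202 199 199 197 199 200 190 163 136 128 132 132]
 [ 93  87 114 161 190 198 197 200 199 200 202 190 164 131 132 133 132]
 [ 98  94 125 162 186 200 203 201 201 203 198 183 146 130 130 134 136]
 [100 106 133 155 173 190 201 202 203 201 191 164 130 119 130 135 134]
 [102 111 135 147 146 163 182 186 190 182 162 130  97 106 131 136 134]
 [107 110
[... 854 characters left out ...]
 96 137 174 191 199 201 199 196 179 144 109 112 129 134 135]
 [ 95  87 120 163 190 199 200 199 199 199 190 164 122 116 128 134 134]
 [101  96 135 176 198 200 199 197 200 199 196 176 135 118 132 133 137]
 [107 107 142 180 196 202 201 202 201 202 197 174 133 117 129 137 137]
 [109 114 144 180 196 203 205 202 201 203 192 161 118 113 131 137 136]
 [107 111 138 173 184 196 202 204 203 200 179 141 104 110 129 136 135]
 [107 104 127 147 164 175 184 191 188 175 146 105  89 109 129 137 135]
 [112  98 108 120 127 134 139 145 142 126 103  79  74 103 125 137 136]
 [113  89  88 100 100  98 104 105 106  96  79  67  74  97 120 134 135]
 [115  89  86  86  93  94  90  94  95  91  78  71  73  96 122 131 135]]
```

The button moved about 2.2 px, as predicted for the dog home. Now I'll set the mallet down.

```bash
python3 drive.py '[[0,0,-0.001,0.05,0],[0,0,-0.001,0.1,0],[0,0,-0.001,0.135,0],[0,0,-0.001,0.150,0],[0,0,-0.001,0.155,0]]'|grep -E 'ee_pos|contact'; for i in 1 2 3; do python3 drive.py '[[0,0,0,0.001,0],[0,0,0,0.002,0]]'|grep -E 'ee_pos|contact'; done
```

```text
ee_pos: [0.4824, -0.3454, 0.1051]
contact_force: [0.6, -0.1, -3.9]
ee_pos: [0.4827, -0.3461, 0.1045]
contact_force: [-0.2, -0.0, -3.7]
ee_pos: [0.4822, -0.3458, 0.1017]
contact_force: [0.0, 0.9, -5.3]
ee_pos: [0.4819, -0.3457, 0.0999]
contact_force: [-9.0, 4.4, 24.2]
```

```bash
python3 drive.py '[[0,0,0,-0.002,0],[0.03,0,0,-0.002,0],[0.06,0,0,-0.002,0],[0.06,0,0,-0.002,0],[0.06,0,0,-0.002,0],[0.06,0,0,-0.05,0],[0.06,0,0,-0.1,0],[0.06,0,0,-0.15,0],[0.06,0.06,0,-0.18,0],[0.06,0.06,0,-0.18,0],[0.06,0.06,0,-0.18,0]]'; python3 -c "
from h import *
for n in('top','scene'):
    im=eyes.read_camera(n);b=cv2.cvtColor(im,4);cv2.imwrite(f'pics/{n}8.png',b)
    h=cv2.cvtColor(b,cv2.COLOR_BGR2HSV);h0=cv2.cvtColor(cv2.imread(f'pics/{n}0.png'),cv2.COLOR_BGR2HSV)
    for H in(h0,h):
        m=((H[...,1]>130)&((H[...,0]<14)|(H[...,0]>174))).astype(np.uint8)
        k,_,st,ce=cv2.connectedComponentsWithStats(m)
        print(n,[(st[i].tolist(),ce[i].round(1).tolist()) for i in range(1,k) if st[i][4]>120])
print(env.observe()['time'])
"
```

```text
time: 23.25
ee_pos: [0.4245, -0.3293, 0.2797]
orientation: [0.0, 0.14, 0.99, -0.0]
contact_force: [0.8, -0.2, 0.4]
finger_gap: 0.0599
finger_force: 0.0
top [([0, 14, 178, 14, 1239], [84.6, 20.4]), ([434, 207, 27, 19, 388], [447.9, 216.8]), ([82, 271, 11, 102, 903], [87.0, 321.5]), ([95, 285, 11, 91, 811], [100.3, 329.2])]
top [([0, 14, 184, 14, 1251], [86.5, 20.5]), ([436, 208, 28, 19, 395], [449.9, 217.5]), ([82, 271, 11, 102, 903], [87.0, 321.5]), ([95, 285, 11, 91, 815], [100.3, 329.2])]
scene [([376, 97, 40, 45, 343], [395.3, 119.5]), ([386, 96, 46, 51, 352], [407.0, 120.0]), ([113, 246, 28, 33, 573], [126.5, 261.9])]
scene [([376, 97, 40, 45, 337], [394.9, 119.1]), ([386, 96, 46, 51, 331], [406.3, 119.0]), ([111, 246, 28, 32, 572], [124.5, 261.8])]
23.35
```

The mallet stands as it did at the start, about 4 mm from its original spot. One last check on the jaws, then I'll hand in.

```bash
python3 -c "
from h import *
im=cv2.resize(cv2.imread('pics/top8.png',0)[140:235,185:345],None,fx=5,fy=5,interpolation=cv2.INTER_CUBIC)
P=[]
for u in (157,214,278,334,400,455,519,575):
    v0=int(255-(u-157)*.0526); s=255-im[v0-16:v0+17,u-16:u+17].astype(float); s=np.clip(s-90,0,None); yy,xx=np.mgrid[-16:17,-16:17]
    P.append([(u+(xx*s).sum()/s.sum())/5+185,(v0+(yy*s).sum()/s.sum())/5+140])
q=np.array([infix(p)[:2] for p in ray('top',P,.06)]); print(((q[::2]+q[1::2])/2).round(1))
ok=np.all(abs((q[::2]+q[1::2])[:,1]/2-[95.5,35.4,-24.5,-84.5])<1.5)
print(ok, workorder.close_job() if ok else '')"
```

```text
[[ 11.   95.4]
 [ 11.4  35.4]
 [ 11.4 -24.5]
 [ 11.4 -84.5]]
the job is handed in; nothing more can be done
True None
```

The row is squared along the fence and closed up against the stop, the dog is driven home with the mallet, and the mallet is standing back on the bench clear of the fixture. The job is handed in at about 23 s; no verdict was returned, but the final images showed the jaws within about 1 mm of their home places along the row.

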